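# Find the soft buffer with the pin tester

## Task

One of the three rubber buffers on the aluminium test plates has gone soft. Take the pin tester from its stand and press it gently and squarely, foot flush on the rubber, on one buffer after another until you find the one into which its pin sinks deep; then leave the tester standing upright, fully home, in the open socket on that buffer's own plate. Leave the empty cup, the chocolate and the timer alone.

Things in the scene. Friction and masses are not known exactly. Their poses are not given: they have to be found in the camera images.
- tester_grip (a point): Centre of the grip of the pin tester, a loose hand tool (about 0.27 kg, 98 mm tall) standing upright in the round stand. Grip: grey bar 30 mm along its x, 26 mm along its y, 72 mm tall (20 to 92 mm above the foot); grip it firmly across its y. This point is 62 mm above the underside of the foot; a 25 mm round cap on top ends 36 mm above this point.
- tester_foot (a point): Centre of the underside of the tester's round steel foot (36 mm in diameter, bearing on its outer 8 mm); z points up along the tester. The pin, 6 mm thick, sticks out 10 mm below this point when free. Pointers on the +x and -x faces of the grip rise with the pin along a 10 mm scale of 2 mm marks.
- tester: The pin tester as a whole; origin as tester_foot.
- pin (a joint): How far the sprung pin is pushed up into the tester, m: 0 free, 0.010 level with the foot; 1 N starts it, 1 N more per mm. Foot flush on a sound, hard buffer: about 0.009 (10 N). Flush on the soft one: 0.001 to 0.002 (2 to 3 N), the pin sinking some 8 mm into it. Further force is carried by the foot: add 4 to 8 N to be surely flush. Over 25 N spoils a buffer.
- plate_a: Fixed aluminium test plate, 118 x 64 x 6 mm, with a buffer on its front half and an open socket on its rear half; origin at the centre of its underside, x from buffer to socket. The three plates look alike and stand in any order; any of them may be the one with the soft buffer.
- plate_a_pad (a point): Centre of the top face of the buffer on plate_a, 24 mm above the table. Upright black rubber cylinder, 52 mm in diameter: an outer ring that gives only 1 mm per 12 N and, in the middle, a core of 17 mm diameter (in a hole of 18 mm) that gives under the pin.
- plate_a_socket (a point): Centre of the floor of the open round socket on plate_a, 58 mm from its buffer's centre along the plate's x. Inner diameter 42 mm, floor 20 mm and rim 34 mm above the table; the floor is a rubber ring (1 mm per 12 N) whose hole, 20 mm wide and 14 mm deep, takes the free pin.
- plate_a_core (a joint): How far the core of the buffer on plate_a is pushed in, m; 0 at the start. A hard core gives little and springs back; the soft one sinks at a steady 2 to 3 N and stays dented.
- plate_b: Another fixed test plate, looking the same as plate_a.
- plate_b_pad (a point): Centre of the top face of the buffer on plate_b, 24 mm above the table. Same shape as on plate_a.
- plate_b_socket (a point): Centre of the floor of the open round socket on plate_b, 58 mm from its buffer's centre along the plate's x. Same shape as on plate_a.
- plate_b_core (a joint): How far the core of the buffer on plate_b is pushed in, m; 0 at rest.
- plate_c: Another fixed test plate, looking the same as plate_a.
- plate_c_pad (a point): Centre of the top face of the buffer on plate_c, 24 mm above the table. Same shape as on plate_a.
- plate_c_socket (a point): Centre of the floor of the open round socket on plate_c, 58 mm from its buffer's centre along the plate's x. Same shape as on plate_a.
- plate_c_core (a joint): How far the core of the buffer on plate_c is pushed in, m; 0 at rest.
- stand: Round dark steel stand, fixed, 68 mm in diameter, origin under its centre. Its socket is like those on the plates (floor 20 mm, rim 34 mm above the table), so the foot must rise 24 mm for the pin to clear it.
- cup: Bystander: empty steel cup at the robot's right, 66 mm wide, 33 mm tall, origin under its centre.
- chocolate: Bystander: broken piece of chocolate, 52 x 48 x 12 mm, origin under its centre.
- timer: Bystander: dome-shaped kitchen timer, 62 mm wide, 48 mm tall, origin under its centre.
Mind the look-alikes: they are no part of the job. Leave any turquoise look-alike of the plate_c alone.

How it is judged:
On the way:
1. the tester is pressed flush and upright on the soft buffer, pushing its core in more than 5.5 mm (a hard one cannot be) with more than 5.5 N (((value of joint plate_a_core above 0.0055 m and contact force between tester and plate_a above 5.5 N and horizontal distance between tester_foot and plate_a_pad below 0.008 m and angle between tester's own z axis and vertical below 0.105 rad) or (value of joint plate_b_core above 0.0055 m and contact force between tester and plate_b above 5.5 N and horizontal distance between tester_foot and plate_b_pad below 0.008 m and angle between tester's own z axis and vertical below 0.105 rad) or (value of joint plate_c_core above 0.0055 m and contact force between tester and plate_c above 5.5 N and horizontal distance between tester_foot and plate_c_pad below 0.008 m and angle between tester's own z axis and vertical below 0.105 rad))), for 0.2 s.
At the end, for the whole second after the job is handed in: The tester stands released and at rest in the socket of the plate with the soft buffer (the one whose core stays dented more than 5 mm): foot within 6 mm of the socket's centre and within 4 mm of its floor, upright within 0.08 rad (((value of joint plate_a_core above 0.005 m and horizontal distance between tester_foot and plate_a_socket below 0.006 m and z of tester_foot in the frame of plate_a_socket below 0.004 m) or (value of joint plate_b_core above 0.005 m and horizontal distance between tester_foot and plate_b_socket below 0.006 m and z of tester_foot in the frame of plate_b_socket below 0.004 m) or (value of joint plate_c_core above 0.005 m and horizontal distance between tester_foot and plate_c_socket below 0.006 m and z of tester_foot in the frame of plate_c_socket below 0.004 m)) and angle between tester's own z axis and vertical below 0.08 rad and linear speed of tester below 0.02 m/s and contact force between the fingers and tester below 0.1 N); the robot touches nothing.
It fails at once if the tester is pressed or knocked on a test plate with more than 25 N (contact force between tester and plate_a above 25 N or contact force between tester and plate_b above 25 N or contact force between tester and plate_c above 25 N).
It fails at once if the empty cup, the chocolate or the timer is moved more than 30 mm (distance of any of cup, chocolate, timer from where it was at the start of the episode above 0.03 m).
It also fails if it takes over 51 s, if anything falls off the work surface, if the arm or the gripper's body presses on something with over 40 N, if the wrist force passes 120 N, or if a joint passes its speed limit or range.

## Robot

A 6-joint arm with a two-finger parallel gripper is mounted at the origin on a cart in front of the work surface, level with it; the furniture and walls round the work are solid. World frame = base frame: x ahead of the robot, y to its left, z up, the work surface at z = 0. Lengths are in m, angles in rad, forces in N, time in s.
With the tool pointing down it reaches from about 0.4 to 0.825 m from the base axis. Payload 7 kg.
Tool frame: the origin (TCP) lies midway between the tips of the shut fingers; the grasp point (between the pads) lies 19 mm behind it; z points along the fingers, y is the direction in which the jaws open and shut (so a half turn about z gives the same grasp; the last joint's range is limited). The gripper opens to 88 mm and grips with 3 to 60 N. Pads are 19 mm wide; open, the fingers measure 130 mm over their backs; the gripper's body (78 mm by 193 mm) begins 47 mm behind the grasp point.
Start: joints at [1.426, 0.359, 0.012, 0, -1.224, -0.288], TCP at [0.283, 0.613, 0.227] pointing down, gripper open.
Joint ranges: [-3.07, 3.07], [-1.43, 2.12], [-1.02, 1.25], [-3.03, 1.67], [-3.05, -0], [-3.03, 3.03]. Speed limits (rad/s): [2.39, 2.39, 3.01, 3.14, 3.14, 3.14].

## Interface

Orientations are given as [roll, pitch, yaw] about the fixed x, y, z axes, in that order (R = Rz(yaw) Ry(pitch) Rx(roll)).
In Python, from rig import get_state, capture, get_calibration, hand_in gives the robot as it stands.
- The arm moves only by the shell command python3 -m pendant 'ROWS'. ROWS is JSON, a list that holds one entry, the list of rows, each a list of 5 numbers: the shift along the world's x, y, z in mm, then the turn about the world's z in degrees, then the closure in counts, from 0 (fully open) to 255 (shut). In form: [[[dx, dy, dz, twist, gripper], ...]]. A call has 1 to 12 rows; each row is the pose to reach, as a shift and turn from the pose commanded when the call began; what a row does not reach only later rows make up. A row lasts 1/10 s, in which the tool goes at most 50 mm and 8.59 degrees, less where a joint would pass 70% of its speed; a pose out of reach is approached as far as the arm can. A call with a gripper value outside its range is refused whole. The fingers move at their own pace and stop on an object; the grip force is fixed at half the most. Time passes only in rows, so rows that repeat a pose let the fingers close. It gives the time, the measured TCP pose, the force and the opening at its end, in the units of the state.
- get_state(): the state, without advancing time (a new reading comes with each control period).
- capture(name): name is "side" or "top" or "wrist"; returns the picture (480x640x3 uint8, red, green, blue); there is no depth.
- get_calibration(name): a dict with "fov_y" (degrees; the focal length in pixels is half the picture's height over the tangent of half this angle, whatever the lens; pixels are square), "cx", "cy" (the principal point, pixels), "rvec" (rotation vector, rad) and "tvec" (3), from world to camera coordinates, as OpenCV has them. Camera axes: x right, y down, z forward; pixel columns grow to the right and rows downward; lengths in m; the calibration is good to about 2 mm. A picture is of the moment at which its call begins: read the wrist's pose just before it. get_calibration takes no time and is no camera call; for the wrist camera it gives the pose at the moment of the call.
- hand_in(): hands the job in, once; it reports no verdict.
The state is a dict: "time": time; "qpos": joint angles; "dq": joint speeds; "joint_efforts": joint torques, N m; "tcp_pos": TCP position; "orientation": TCP orientation; "contact_force": force on the tool from outside, world axes, zero at the start; "ft_torque": the same for the moment, N m; "gripper_width": finger opening in m.
Only numpy, scipy, OpenCV 4.12 (cv2) and the standard library are available. Lean on these libraries where they do the work, as an engineer would, in place of code of your own. Each camera call takes 0.05 s, during which the arm holds its last target. There are 200 camera calls.

## Working session

There is one attempt and no reset: what is moved stays moved. The work goes in short steps, Python scripts to look and compute and a shell command to move; the robot and the scene stay as the last step left them, time stands still between calls to the robot, and variables do not carry over. Pictures are saved under pics/ and viewed, about 8 in all and at most 12, crops included, and the job is handed in when it is done.

```bash
mkdir -p pics; ls; python3 - <<'E'
from rig import *
import cv2
for n in ("side","top"):
    im=capture(n); cv2.imwrite(f"pics/{n}0.png",im[...,::-1]); c=get_calibration(n); print(n,c)
s=get_state(); print(s)
E
```

```text
pics
side {'fov_y': 57.666189516609805, 'cx': 326.1974817358462, 'cy': 231.53130670339675, 'rvec': array([ 0.07253957, -2.80454982,  1.33117812]), 'tvec': array([0.56903401, 0.06580218, 0.99424049])}
top {'fov_y': 55.97018700535473, 'cx': 320.03517692105856, 'cy': 242.57838657799283, 'rvec': array([ 2.17396102, -2.17457744,  0.09231386]), 'tvec': array([-0.00588443,  0.5591275 ,  1.21475823])}
{'time': 0.1, 'qpos': array([ 1.42609750e+00,  3.59300221e-01,  1.11512057e-02, -2.97624094e-04,
       -1.22409923e+00, -2.88130591e-01]), 'dq': array([ 0.00050777, -0.0023884 ,  0.00158505,  0.0006189 , -0.00173399,
        0.00051271]), 'joint_efforts': array([-1.27370287e-03, -5.84164989e+01,  2.93750650e+01,  7.01550588e+00,
        1.02000585e-02, -4.57844885e-05]), 'tcp_pos': array([0.28294894, 0.61235227, 0.22572839]), 'orientation': array([ 3.14012107e+00, -1.44346866e-04, -4.32930647e-01]), 'contact_force': array([0.0554381 , 0.12869437, 0.15716197]), 'ft_torque': array([-0.0189893 , -0.00985157,  0.00428307]), 'gripper_width': 0.08741717034377651}
```

View pics/top0.png

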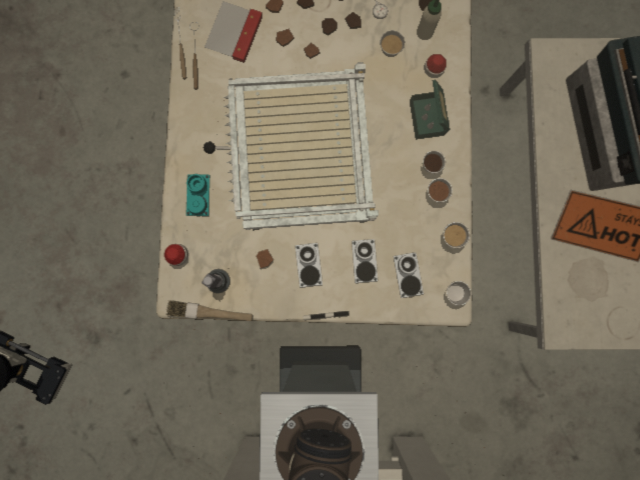

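View pics/side0.png

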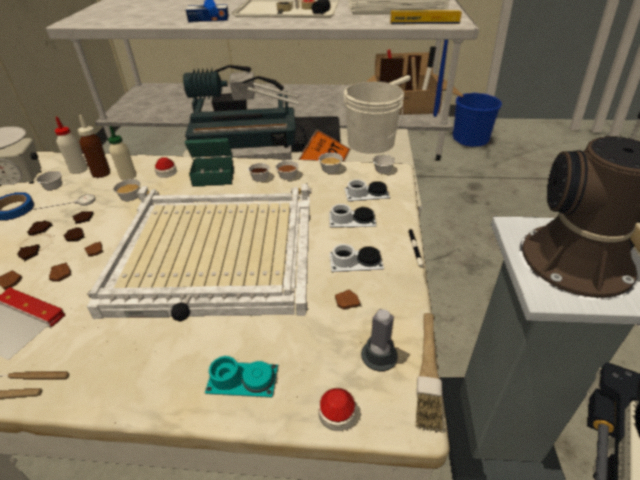

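The top view shows three aluminium plates at about (308,265), (364,262) and (409,275), and the tester in its dark stand at (215,280). The turquoise look-alike at (198,195) is not part of the job. I'll confirm this with one enlarged crop.

```bash
cat > h.py <<'E'
import numpy as np, cv2
from rig import *
def K(c):
    f=240/np.tan(np.radians(c["fov_y"]/2)); return np.array([[f,0,c["cx"]],[0,f,c["cy"]],[0,0,1]])
def ray(c,p,z):
    R=cv2.Rodrigues(c["rvec"])[0]; o=-R.T@c["tvec"]; d=R.T@np.linalg.inv(K(c))@[p[0],p[1],1]
    return (o+d*(z-o[2])/d[2]).round(4)
def proj(c,X):
    return cv2.projectPoints(np.array(X,float).reshape(-1,3),c["rvec"],c["tvec"],K(c),None)[0].reshape(-1,2).round(1)
E
python3 - <<'E'
from h import *
c=get_calibration("top")
for n,p,z in [("padL",(310,274.5),.024),("sockL",(307,254),.034),("padM",(365,271),.024),("sockM",(364.5,249),.034),("padR",(410.5,284),.024),("sockR",(407.5,264),.034),("stand",(216,281),.03),("cap",(208,283),.118),("choc",(265,259),.01),("timer",(176,255),.03),("cup",(457,293),.03)]:
    print(n,ray(c,p,z))
im=cv2.imread("pics/top0.png"); cv2.imwrite("pics/c1.png",cv2.resize(im[235:310,190:430],None,fx=3.33,fy=3.33,interpolation=cv2.INTER_CUBIC))
s=cv2.imread("pics/side0.png")
E
```

```text
padL [0.4717 0.0214 0.024 ]
sockL [0.5272 0.0294 0.034 ]
padM [ 0.4812 -0.1288  0.024 ]
sockM [ 0.5407 -0.127   0.034 ]
padR [ 0.4459 -0.2523  0.024 ]
sockR [ 0.4999 -0.2431  0.034 ]
stand [0.4541 0.2764 0.03  ]
cap [0.4487 0.2759 0.118 ]
choc [0.5148 0.1464 0.01  ]
timer [0.5248 0.3871 0.03  ]
cup [ 0.4217 -0.3763  0.03  ]
```

View pics/c1.png

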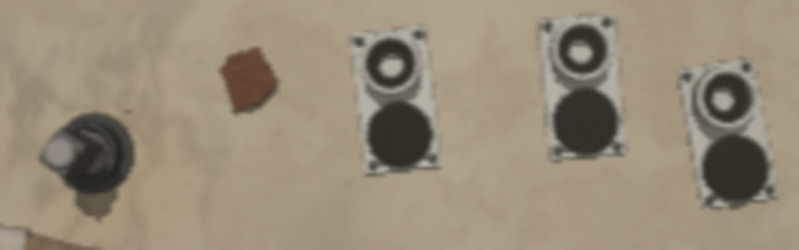

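The crop confirms three grey plates, each with its black pad at the front and its socket at the rear, and the tester standing in the dark round stand. Next I move above the tester and take a close look.

```bash
python3 -m pendant '[[[45,-45,10,0,0],[90,-95,20,0,0],[120,-145,30,0,0],[150,-195,30,0,0],[168,-245,30,0,0],[168,-295,30,0,0],[168,-337,30,0,0],[168,-337,30,0,0],[168,-337,30,0,0],[168,-337,30,0,0]]]'; python3 - <<'E'
from h import *
s=get_state(); c=get_calibration("wrist"); im=capture("wrist"); cv2.imwrite("pics/w1.png",im[...,::-1])
print(s["tcp_pos"],s["orientation"]); R=cv2.Rodrigues(c["rvec"])[0]; print("cam",-R.T@c["tvec"],R[2])
print(proj(c,[[.45,.275,.118],[.454,.276,.034],[.454,.276,0]]))
E
```

```text
time: 1.1
tcp_pos: [0.4513, 0.2748, 0.2568]
orientation: [-3.141, -0.0, -0.435]
contact_force: [0.3, 0.2, -0.4]
gripper_width: 0.0875
[0.45128431 0.27481633 0.25680892] [-3.14098644e+00 -3.71003818e-05 -4.34620186e-01]
cam [0.5139355  0.24529756 0.41515283] [-0.23465929  0.10977879 -0.96585901]
[[323.2 231. ]
 [320.6 208.4]
 [320.8 202.9]]
```

View pics/w1.png

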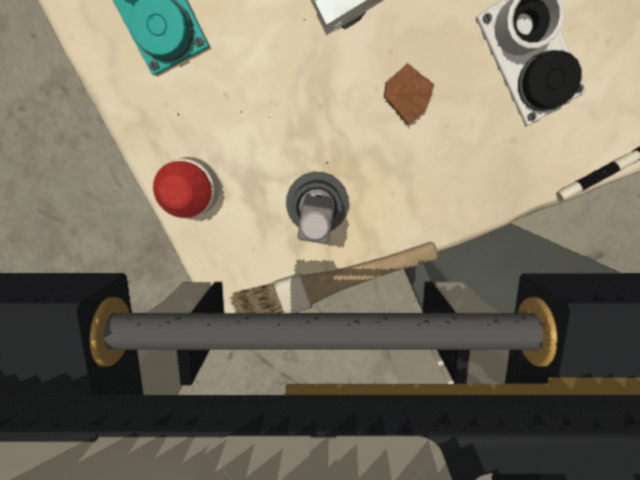

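The wrist view shows the tester cap at about (317,218) and the stand at (317,204). The left plate's pad is at about (551,78) and its socket at about (528,19). I'll enlarge the tester to read its yaw.

```bash
python3 - <<'E'
from h import *
c=get_calibration("wrist")
im=cv2.imread("pics/w1.png"); cv2.imwrite("pics/w1c.png",cv2.resize(im[160:260,262:372],None,fx=6,fy=6,interpolation=cv2.INTER_CUBIC))
print("cap",ray(c,(317,218),.118),"stand",ray(c,(317,204),.034),"pad",ray(c,(551,78),.024),"sock",ray(c,(528,19),.034))
E
```

```text
cap [0.4614 0.2758 0.118 ] stand [0.4594 0.2782 0.034 ] pad [0.4737 0.0289 0.024 ] sock [0.5303 0.0392 0.034 ]
```

View pics/w1c.png

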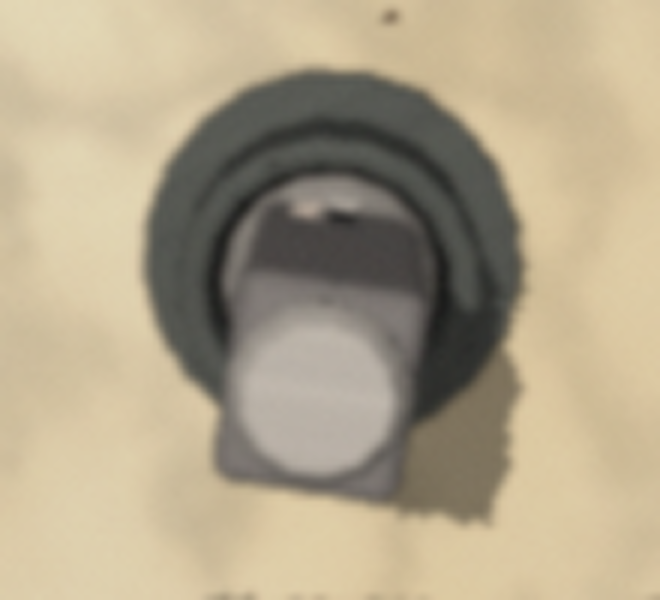

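```bash
python3 - <<'E'
from h import *
c=get_calibration("wrist"); f=lambda p:(p[0]/6+262-.4,p[1]/6+160-.4)
g=lambda p,z:ray(c,f(p),z)
print("cap",g((318,400),.118))
for z,a,b in [(.112,(222,478),(385,500)),(.112,(245,275),(425,290)),(.112,(250,275),(222,470)),(.112,(425,290),(400,490))]:
    d=g(b,z)-g(a,z); print(np.linalg.norm(d),np.degrees(np.arctan2(d[1],d[0])))
print("tool y dir deg", np.degrees(get_state()["orientation"][2])+90)
t=get_calibration("top"); print(ray(t,(208.3,280.3),.118),ray(t,(310.1,275.2),.024),ray(t,(307.4,254.5),.034),ray(t,(365.7,271.3),.024),ray(t,(364.5,249.7),.034),ray(t,(410.7,285.5),.024),ray(t,(407.4,264.4),.034))
s=get_calibration("side"); print("side", ray(s,(381.5,314),.118),ray(s,(369,256),.024))
E
```

```text
cap [0.4562 0.2803 0.118 ]
0.02227330240444824 -122.90524292298791
0.02382708542814247 -119.68522928360396
0.026819768828235686 146.25068143049515
0.027561023203067046 148.50145085182902
tool y dir deg 65.16176701405243
[0.4555 0.2753 0.118 ] [0.4698 0.0211 0.024 ] [0.5258 0.0283 0.034 ] [ 0.4804 -0.1307  0.024 ] [ 0.5388 -0.127   0.034 ] [ 0.4418 -0.2527  0.024 ] [ 0.4988 -0.2429  0.034 ]
side [0.4598 0.2783 0.118 ] [0.4716 0.0322 0.024 ]
```

```bash
python3 -m pendant '[[[5,3,-40,-7,0],[5,3,-85,-7,0],[5,3,-130,-7,0],[5,3,-165,-7,0],[5,3,-190,-7,0],[5,3,-193,-7,0],[5,3,-193,-7,0]]]'; python3 - <<'E'
from h import *
s=get_state(); c=get_calibration("wrist"); im=capture("wrist"); cv2.imwrite("pics/w2.png",im[...,::-1])
t=s["tcp_pos"]; print(t,s["orientation"],s["contact_force"]); print(proj(c,[t+[0,0,.055],t+[0,0,.019]]))
E
```

```text
time: 1.85
tcp_pos: [0.4559, 0.2794, 0.0631]
orientation: [3.14, -0.0, -0.554]
contact_force: [0.5, 0.7, 0.8]
gripper_width: 0.0873
[0.45591571 0.27940669 0.06309914] [ 3.13972854e+00 -4.54399384e-05 -5.53593070e-01] [0.49147581 0.721329   0.81008739]
[[322.3 374.1]
 [322.3 320.4]]
```

View pics/w2.png

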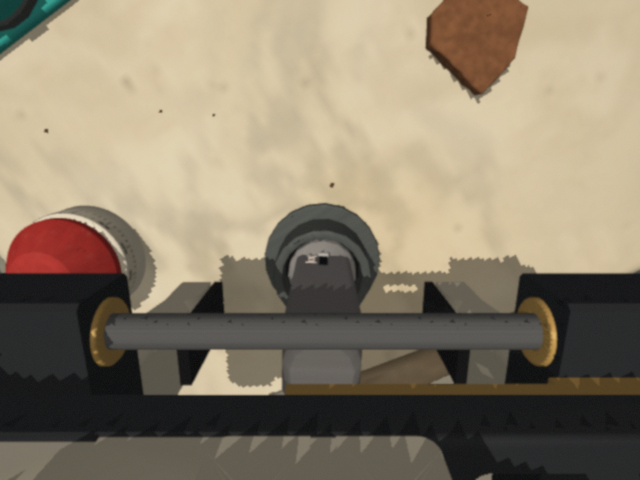

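The jaws straddle the grip, which is square to them and centred at column 321. I close the fingers.

```bash
python3 -m pendant '[[[0,0,0,0,255],[0,0,0,0,255],[0,0,0,0,255],[0,0,0,0,255],[0,0,0,0,255],[0,0,0,0,255],[0,0,0,0,255]]]'; python3 - <<'E'
from h import *
s=get_state(); c=get_calibration("wrist"); t=s["tcp_pos"]; y=s["orientation"][2]; x=np.array([np.cos(y),np.sin(y),0])
t=np.array([t[0],t[1],0]); print(s["gripper_width"],s["contact_force"])
for e in (-3,0,3): print(e,proj(c,[t+x*(.015+e/1e3)+[0,0,z] for z in (.040,.112)]+[t+x*(.018+e/1e3)+[0,0,.026]]).tolist())
E
```

```text
time: 2.6
tcp_pos: [0.4561, 0.2787, 0.0636]
orientation: [-3.142, -0.0, -0.555]
contact_force: [-0.5, -0.3, -0.3]
gripper_width: 0.0372
0.03722333744534877 [-0.5457388 -0.3135203 -0.308492 ]
-3 [[322.2, 258.9], [321.8, 328.1], [322.3, 245.4]]
0 [[322.2, 253.1], [321.8, 319.3], [322.3, 239.9]]
3 [[322.2, 247.2], [321.8, 310.4], [322.3, 234.4]]
```

```bash
python3 -m pendant '[[[0,0,0,0,255],[0,0,0,0,255],[0,0,0,0,255],[0,0,0,0,255],[0,0,0,0,255]]]'
```

```text
time: 3.1
tcp_pos: [0.4562, 0.2788, 0.0635]
orientation: [-3.141, -0.0, -0.555]
contact_force: [0.5, 1.2, -0.3]
gripper_width: 0.0259
```

Held: the opening is 25.9 mm. I lift and carry it over the left plate, then take a close look.

```bash
python3 -m pendant '[[[0,0,12,0,255],[0,0,30,0,255],[0,0,55,0,255],[8,-30,60,0,255],[12,-70,60,0,255],[16,-115,60,0,255],[16,-160,60,0,255],[16,-205,60,0,255],[16,-240,50,0,255],[16,-252,32,0,255],[16,-252,27,0,255],[16,-252,27,0,255]]]'; python3 - <<'E'
from h import *
s=get_state(); c=get_calibration("wrist"); im=capture("wrist"); cv2.imwrite("pics/w3.png",im[...,::-1])
t=s["tcp_pos"]; y=s["orientation"][2]; x=np.array([np.cos(y),np.sin(y),0])
print(t,s["gripper_width"],s["contact_force"]); 
f=t-[0,0,.0435]; print("foot front bottom",proj(c,f+x*.018),"pad pred",proj(c,[.472,.027,.024]))
E
```

```text
time: 4.3
tcp_pos: [0.4716, 0.0264, 0.0904]
orientation: [3.14, 0.001, -0.556]
contact_force: [0.2, 0.0, -2.8]
gripper_width: 0.0256
[0.47161885 0.0264111  0.09038898] 0.025620657158015318 [ 1.87687769e-01  1.87510479e-03 -2.81420048e+00]
foot front bottom [[322.2 237.1]] pad pred [[321.1 256.5]]
```

View pics/w3.png

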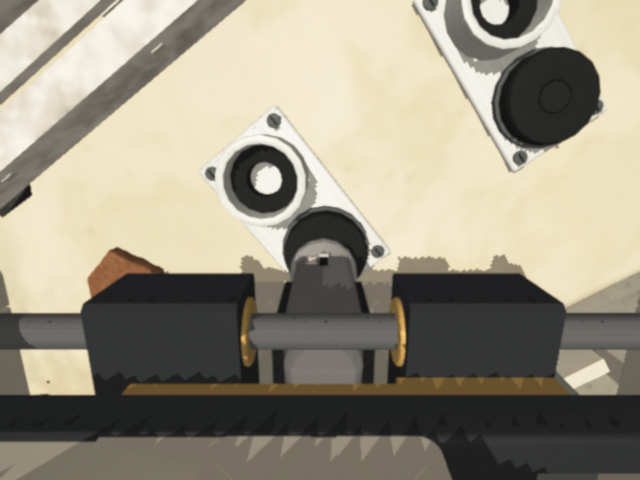

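The pad under the foot has its far edge at about row 208 and spans columns 284–368. The socket's inner rim is at about (263,180). The middle plate's core is at (555,96).

```bash
python3 - <<'E'
from h import *
s=get_state(); c=get_calibration("wrist"); y=s["orientation"][2]; x=np.array([np.cos(y),np.sin(y),0])
im=cv2.imread("pics/w3.png"); g=im.max(axis=2)
# pad edge rows / dark extents
print([ (r,np.where(g[r,270:385]<60)[0][[0,-1]]+270) for r in range(212,246,6)])
print("first dark row col 326", np.where(g[195:230,326]<60)[0][0]+195)
e=[]
for r in range(212,246,3):
    w=np.where(g[r,270:385]<60)[0]+270
    e+= [ray(c,(w[0],r),.024)[:2],ray(c,(w[-1],r),.024)[:2]]
e=np.array(e); from scipy.optimize import least_squares
q=least_squares(lambda p:np.hypot(*(e-p).T)-.026,[.472,.027],loss="soft_l1",f_scale=.0005); print("padL",q.x,np.abs(q.fun).mean())
print("sockL rim",ray(c,(263,180),.034),"hole",ray(c,(266,178),.008),"padM core",ray(c,(555,96),.024))
print(proj(c,[[*q.x,.024]]))
print(get_state()["tcp_pos"])
E
```

```text
[(212, array([313, 337])), (218, array([298, 349])), (224, array([295, 355])), (230, array([291, 360])), (236, array([288, 364])), (242, array([286, 365]))]
first dark row col 326 211
padL [0.47256999 0.02477354] 0.0007076965800925684
sockL rim [0.5296 0.0301 0.034 ] hole [0.5295 0.0326 0.008 ] padM core [ 0.4831 -0.1296  0.024 ]
[[325.3 254. ]]
[0.47228263 0.02704806 0.09096858]
```

```bash
python3 -m pendant '[[[0,-2,0,0,255],[0,-2,-5,0,255],[0,-2,-10,0,255],[0,-2,-13,0,255],[0,-2,-15,0,255],[0,-2,-17,0,255],[0,-2,-18,0,255],[0,-2,-19,0,255],[0,-2,-20,0,255],[0,-2,-20,0,255],[0,-2,-20,0,255],[0,-2,-20,0,255]]]'; python3 -c "
from rig import *
s=get_state();print(s['tcp_pos'],s['contact_force'],s['ft_torque'])"
```

```text
time: 5.55
tcp_pos: [0.4722, 0.0247, 0.0706]
orientation: [-3.141, -0.0, -0.555]
contact_force: [-0.6, 0.8, -0.5]
gripper_width: 0.026
[0.47218042 0.02472969 0.07064474] [-0.57082591  0.76033812 -0.4890933 ] [0.38639695 0.35235682 0.01444888]
```

Net force is about 2.3 N at 7 mm of pin travel, which is low and suggests the soft buffer. I continue to flush.

```bash
python3 -m pendant '[[[0,0,-1,0,255],[0,0,-2,0,255],[0,0,-3,0,255],[0,0,-3,0,255],[0,0,-3,0,255]]]'
```

```text
time: 6.05
tcp_pos: [0.4722, 0.0247, 0.0675]
orientation: [3.142, -0.0, -0.555]
contact_force: [-0.2, 1.2, 0.0]
gripper_width: 0.0264
```

```bash
python3 -m pendant '[[[0,0,-0.2,0,255],[0,0,-0.4,0,255],[0,0,-0.4,0,255],[0,0,-0.4,0,255]]]'
```

```text
time: 6.45
tcp_pos: [0.4722, 0.0247, 0.0672]
orientation: [-3.142, -0.0, -0.555]
contact_force: [-0.5, 0.5, 0.5]
gripper_width: 0.0262
```

```bash
python3 -m pendant '[[[0,0,-0.2,0,255],[0,0,-0.4,0,255],[0,0,-0.4,0,255],[0,0,-0.4,0,255]]]'
```

```text
time: 6.85
tcp_pos: [0.4722, 0.0248, 0.0669]
orientation: [-3.141, -0.0, -0.555]
contact_force: [-1.7, 0.6, 3.8]
gripper_width: 0.0264
```

```bash
python3 -m pendant '[[[0,0,-0.2,0,255],[0,0,-0.3,0,255],[0,0,-0.3,0,255],[0,0,-0.3,0,255],[0,0,-0.3,0,255]]]'; python3 - <<'E'
from h import *
s=get_state(); c=get_calibration("wrist"); im=capture("wrist"); print(s["contact_force"],s["ft_torque"],s["tcp_pos"])
a=cv2.resize(im[190:270,230:410],None,fx=4,fy=4,interpolation=cv2.INTER_CUBIC)
im=capture("side"); b=proj(get_calibration("side"),[.4725,.0248,.06])[0].astype(int); print(b)
b=cv2.resize(im[b[1]-35:b[1]+35,b[0]-80:b[0]+80],(720,280),interpolation=cv2.INTER_CUBIC)
cv2.imwrite("pics/w4.png",np.vstack([a,b])[...,::-1])
E
```

```text
time: 7.35
tcp_pos: [0.4722, 0.0247, 0.0667]
orientation: [-3.141, -0.0, -0.555]
contact_force: [-2.8, 0.8, 5.3]
gripper_width: 0.0258
[-2.80023772  0.83533106  5.3004962 ] [ 0.37746308  0.8069206  -0.0056227 ] [0.47222394 0.02472919 0.06666057]
[369 241]
```

View pics/w4.png

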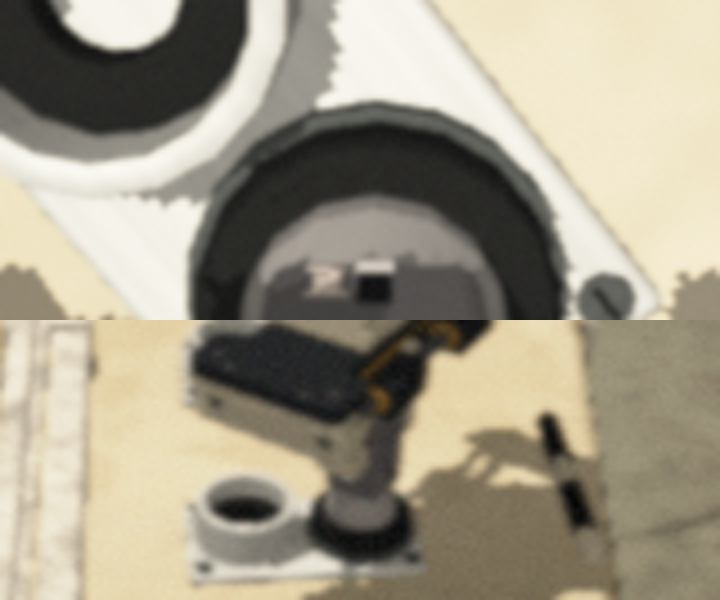

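The foot sits concentric on the pad and the pointer is low on its scale, at a net force of about 8 N, so this buffer is soft. I add a touch more force, then lift and shift over this plate's own socket.

```bash
python3 -m pendant '[[[0,0,-0.2,0,255],[0,0,-0.2,0,255],[0,0,-0.2,0,255],[0,0,-0.2,0,255]]]'; python3 -m pendant '[[[0,0,5,0,255],[0,0,18,0,255],[0,0,35,0,255],[0,0,35,0,255],[25,3,35,0,255],[50,6,35,0,255],[58,6.5,30,0,255],[58,6.5,28,0,255],[58,6.5,28,0,255],[58,6.5,28,0,255]]]'; python3 - <<'E'
from h import *
s=get_state(); c=get_calibration("wrist"); im=capture("wrist"); t=s["tcp_pos"];print(t,s["contact_force"])
p=np.array([t[0],t[1],.034]); print("rim pts under tcp",proj(c,p)); a=np.linspace(0,2*np.pi,73)
circ=lambda r,z,o:proj(c,np.c_[o[0]+r*np.cos(a),o[1]+r*np.sin(a),0*a+z])
im=cv2.resize(im[150:270,230:410].copy(),None,fx=4.4,fy=4.4,interpolation=cv2.INTER_CUBIC)
for r,z,col in ((.021,.034,(255,0,0)),(.018,t[2]-.0435,(0,0,255))):
    q=((circ(r,z,t)-[230,150])*4.4).astype(np.int32); cv2.polylines(im,[q],True,col,1)
cv2.imwrite("pics/w5.png",im[...,::-1])
E
```

```text
time: 7.85
tcp_pos: [0.4722, 0.0248, 0.0666]
orientation: [-3.141, -0.0, -0.555]
contact_force: [-1.3, 1.6, 6.6]
gripper_width: 0.0254
time: 8.85
tcp_pos: [0.5289, 0.0309, 0.0937]
orientation: [3.141, 0.001, -0.555]
contact_force: [0.3, 0.9, -2.9]
gripper_width: 0.0254
[0.52894176 0.03091626 0.09372483] [ 0.27508129  0.89680893 -2.85903584]
rim pts under tcp [[322.3 259.8]]
```

View pics/w5.png

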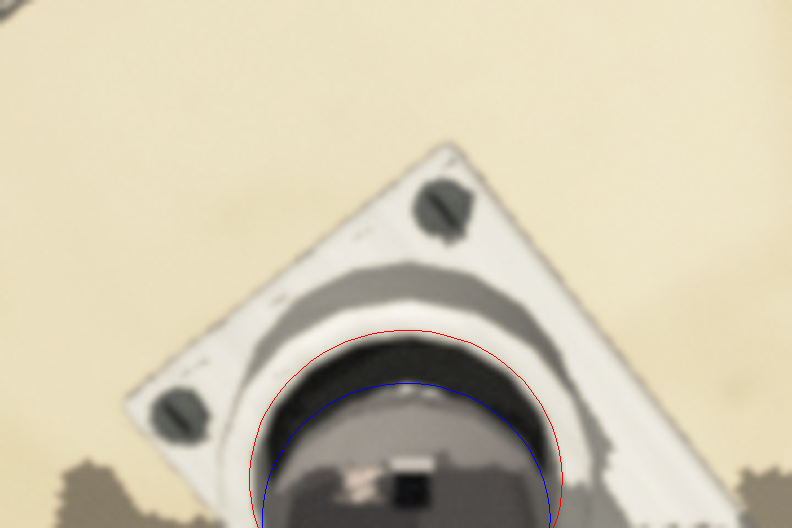

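The predicted circles are concentric with the socket to within about 1 mm. I lower the tester.

```bash
python3 -m pendant '[[[0,0,-5,0,255],[0,0,-10,0,255],[0,0,-14,0,255],[0,0,-17,0,255],[0,0,-20,0,255],[0,0,-23,0,255],[0,0,-25,0,255],[0,0,-27,0,255],[0,0,-28,0,255],[0,0,-28,0,255],[0,0,-28,0,255]]]'
```

```text
time: 10.0
tcp_pos: [0.5302, 0.0313, 0.0663]
orientation: [-3.142, -0.0, -0.555]
contact_force: [0.7, -0.6, -2.0]
gripper_width: 0.0262
```

```bash
python3 -m pendant '[[[0,0,-1,0,255],[0,0,-2,0,255],[0,0,-2.6,0,255],[0,0,-2.6,0,255],[0,0,-2.6,0,255]]]'
```

```text
time: 10.5
tcp_pos: [0.5301, 0.0312, 0.0637]
orientation: [3.142, 0.0, -0.555]
contact_force: [-0.6, 0.1, -3.4]
gripper_width: 0.026
```

```bash
python3 -m pendant '[[[0,0,-0.3,0,255],[0,0,-0.6,0,255],[0,0,-0.6,0,255],[0,0,-0.6,0,255]]]'
```

```text
time: 10.9
tcp_pos: [0.5301, 0.0313, 0.0633]
orientation: [-3.142, -0.0, -0.555]
contact_force: [-1.3, -0.5, 2.0]
gripper_width: 0.0259
```

Contact is at the floor height, so the tester is seated. I release.

```bash
python3 -m pendant '[[[0,0,0,0,0],[0,0,0,0,0],[0,0,0,0,0],[0,0,0,0,0],[0,0,0,0,0],[0,0,0,0,0],[0,0,0,0,0],[0,0,0,0,0],[0,0,0,0,0],[0,0,0,0,0],[0,0,0,0,0],[0,0,0,0,0]]]'; python3 -m pendant '[[[0,0,10,0,0],[0,0,30,0,0],[0,0,60,0,0],[0,0,100,0,0],[0,0,140,0,0],[0,0,170,0,0],[0,0,190,0,0],[0,0,190,0,0],[0,0,190,0,0]]]'; python3 - <<'E'
from h import *
s=get_state(); c=get_calibration("wrist"); im=capture("wrist"); print(s["contact_force"],s["gripper_width"])
cap=proj(c,[.5301,.0313,.118])[0]; sk=proj(c,[.5301,.0313,.034])[0]; print(cap,sk)
x,y=int(sk[0]),int(sk[1]); a=im[y-60:y+60,x-90:x+90]
a=cv2.resize(a,(720,480),interpolation=cv2.INTER_CUBIC)
for p in (cap,sk): cv2.circle(a,tuple(((p-[x-90,y-60])*4).astype(int).tolist()),4,(255,0,0),-1)
cv2.imwrite("pics/w6.png",a[...,::-1])
E
```

```text
time: 12.1
tcp_pos: [0.5301, 0.0312, 0.0631]
orientation: [3.142, 0.0, -0.555]
contact_force: [-0.4, 0.1, 1.1]
gripper_width: 0.088
time: 13.0
tcp_pos: [0.53, 0.0313, 0.2538]
orientation: [-3.14, -0.001, -0.555]
contact_force: [-0.7, -0.0, -0.7]
gripper_width: 0.0878
[-0.70493113 -0.04565314 -0.66307751] 0.08775812982833346
[322.7 230.3] [322.9 211. ]
```

View pics/w6.png

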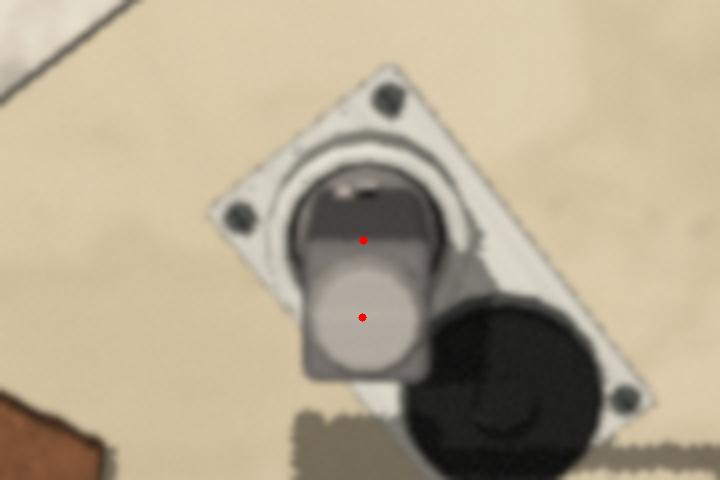

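The tester stands upright in the socket on the soft buffer's plate. Its cap lies where a vertical tester's would, the core ring shows as a dent, and the gripper is clear above. I hand in.

```bash
python3 -c "
from rig import *
print(hand_in())"
```

```text
the job is handed in; nothing more can be done
None
```

The soft buffer was the first one I tried, on the left-hand plate nearest the stand. The tester now stands released in the open socket on that plate, and I handed the job in at about 13 s of the 51 s allowed. No verdict was reported.

- **Press test:** the net force was only about 2.3 N after some 7 mm of pin travel, where a sound buffer would have given about 8 N. It was about 3 N at the flush height, and I then pressed on to about 8–9 N with the foot flush. At the flush position the pointer was low on its scale and the foot was centred on the pad to within about 1 mm.
- **Not tested:** I did not press the other two buffers, because the first result was clear.
- **Placing:** floor contact came at the tool height that matches the foot being fully home. After release, the wrist picture showed the tester upright and centred in the socket, with its cap where a vertical tester's would be.
- **Clear of everything:** the gripper was fully open and 19 cm higher than where it let go. I never went near the cup, the chocolate or the timer.
- **Disagreements:** the camera estimates differed by up to about 1 cm at first, and the close wrist views settled the positions. A small sideways force of up to 2.8 N showed while pressing and had no visible effect.

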